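# Sort the washed kit at the snack stall

### The arm

A 7-joint arm with a two-finger parallel gripper is mounted at the origin on the work surface. World frame = base frame: x ahead of the robot, y to its left, z up, the work surface at z = 0. Lengths are in m, angles in rad, forces in N, time in s.
With the tool pointing down it reaches from about 0.425 to 0.875 m from the base axis. Payload 4.7 kg.
Tool frame: the origin (TCP) lies between the finger pads; the fingertips stand 14 mm ahead of it and the grasp point (between the pads) lies 5 mm behind it; z points along the fingers, y is the line along which they close (so a half turn about z gives the same grasp; the last joint's range is limited). The gripper opens to 87 mm and grips with 3 to 60 N. Pads are 19 mm wide; open, the fingers measure 117 mm over their backs; the gripper's body (75 mm by 190 mm) begins 51 mm behind the grasp point.
Start: joints at [1.209, 0.321, -0.07, 1.45, 0.023, 1.371, -0.057], TCP at [0.239, -0.605, 0.204] pointing down, gripper open.
Joint ranges: [-2.86, 2.86], [-0.3, 2.09], [-1.38, 1.24], [0.06, 2.45], [-1.56, 4.7], [0.09, 2.05], [-2.69, 2.69]. Speed limits (rad/s): [2.57, 2.57, 3.14, 3.14, 3.14, 3.14, 3.14].

### API

Orientations are given as a rotation vector (axis times angle).
In Python, from bench import ctrl gives the robot as it stands.
- The arm moves only by the tool step_arm, never from a script. Its argument "commands" is a list of rows, each an object with "travel": the shift along the tool's x, y, z in m, a list of three; "turn": the turn, a rotation vector about the tool's x, y, z in degrees, a list of three. A call has 1 to 5 rows; each row is the pose to reach, as a shift and turn from the pose commanded when the call began, along the tool's axes at that moment; what a row does not reach only later rows make up. A row lasts 1/10 s, in which the tool goes at most 50 mm and 8.59 degrees, less where a joint would pass 70% of its speed; a pose out of reach is approached as far as the arm can. A call with a gripper value outside its range is refused whole. "gripper" is the opening, from 0 (shut) to 1 (fully open), set as the call begins (left out, the last holds). The fingers move at their own pace and stop on an object; "force" is the grip in N (left out, the last holds). Time passes only in rows, so rows that repeat a pose let the fingers close. It gives the time, the measured TCP pose, the force, the opening and the grip force at its end, in the units of the state.
- ctrl.get_state(): the state, without advancing time (a new reading comes with each control period).
- ctrl.get_image(name): name is "side" or "top" or "wrist"; returns the picture (480x640x3 uint8, red, green, blue); there is no depth.
- ctrl.camera_model(name): a dict with "fx", "fy", "cx", "cy" (pixels), "R" (3x3) and "t" (3): a world point X has camera coordinates R X + t; the wrist camera has in their place "T_tool_cam" (4x4, takes a point from camera to tool coordinates, whose origin is the TCP and whose axes are the flange's). Camera axes: x right, y down, z forward; pixel columns grow to the right and rows downward; lengths in m; the calibration is good to about 2 mm. A picture is of the moment at which its call begins: read the wrist's pose just before it. camera_model takes no time and is no camera call.
- ctrl.close_job(): hands the job in; it is judged then, once.
The state is a dict: "time": time; "joint_positions": joint angles; "qd": joint speeds; "joint_torque": joint torques, N m; "position": TCP position; "tool_rot": TCP orientation; "ft_force": force on the tool from outside, world axes, zero at the start; "torque": the same for the moment, N m; "grip_width": opening from 0.0 (shut) to 1.0 (fully open); "grip_force": force on a finger pad.
Only numpy, scipy, OpenCV 4.12 (cv2) and the standard library are available. Lean on these libraries where they do the work, as an engineer would, in place of code of your own. Each camera call takes 0.05 s, during which the arm holds its last target. There are 200 camera calls.

### The job

Tidy the washed kit on the stall's counter: put the two lidded glass jars in the plywood tray, the two steel pastry cutters (round and square) in the steel draining tray, and the wooden dough stamp in the round steel pan. Everything must stand upright, flat on the floor of its tray or pan, and be set down gently, not dropped. Leave the two little white sauce dishes standing where they are.

Things in the scene. Friction and masses are not known exactly. Their poses are not given: they have to be found in the camera images.
- large_jar: Large lidded jar, upright: amber glass cylinder 56 mm diameter, with a steel lid 52 mm diameter (top 15 mm), 66 mm tall in all, about 220 g. Origin: centre of its underside, z up.
- small_jar: Small lidded jar, upright: amber glass cylinder 42 mm diameter, with a steel lid 38 mm diameter (top 15 mm), 52 mm tall in all, about 110 g. Origin: centre of its underside, z up.
- round_cutter: Round steel pastry cutter: an open ring 54 mm outer diameter, wall 3.5 mm, 42 mm tall, standing on its edge circle (axis vertical), 70 g. Can be gripped across the outside. Origin: centre of its underside, z up.
- square_cutter: Square steel pastry cutter: an open square frame 46 x 46 mm outside, wall 3.5 mm, 42 mm tall, open at top and bottom, 70 g. Can be gripped across two opposite outer faces. Origin: centre of its underside; x and y square to its faces, z up. Its yaw varies.
- wood_stamp: Turned wooden dough stamp standing on its foot: foot 52 mm diameter and 20 mm tall, narrowing to a neck of 24 mm at 36 mm height, then a knob 30 mm diameter from 44 to 64 mm height, 70 mm tall in all, 90 g. Origin: centre of its underside, z up.
- plywood_tray: Rectangular plywood tray, fixed for the job: 130 mm along its x, 170 mm along its y, 32 mm tall, walls and floor 6 mm thick (inside 118 x 158 mm). Origin: centre of its underside, on the table; the inner floor is 6 mm above it. Its place and yaw vary.
- steel_tray: Rectangular steel draining tray with a floor marked by rows of small dark holes, fixed for the job: 130 mm along its x, 170 mm along its y, 24 mm tall, walls and floor 4 mm thick (inside 122 x 162 mm). Origin: centre of its underside, on the table; the inner floor is 4 mm above it. Its place and yaw vary.
- steel_pan: Round shallow steel pan, fixed for the job: 132 mm outer diameter at the rim, 34 mm tall, walls and floor 4 mm thick (inner floor about 120 mm diameter), with a short stub handle reaching to 83 mm from the centre along its y. Origin: centre of its underside, on the table; the inner floor is 4 mm above it.
- dish_a: Small white china sauce dish, 56 mm diameter at the rim, 18 mm tall, empty, standing loose among the things to be sorted; it is to stay where it is. Origin: centre of its underside.
- dish_b: A second white china sauce dish like dish_a; it is to stay where it is. Origin: centre of its underside.
There are look-alikes about, which are no part of the job. Leave any green or orange look-alike of the steel_pan alone.

How it is judged:
At the end, for the whole second after the job is handed in: Both jars stand in the plywood tray, both cutters in the steel tray and the stamp in the round pan: each wholly inside the walls, its underside within 5 mm of the height of the inner floor, upright within 0.15 rad (9 degrees), released and at rest (under 20 mm/s and 0.2 rad/s) (x of large_jar in the frame of plywood_tray between -0.034 and 0.034 m and y of large_jar in the frame of plywood_tray between -0.054 and 0.054 m and z of large_jar in the frame of plywood_tray between 0.001 and 0.011 m and angle between each of large_jar, small_jar, round_cutter, square_cutter, wood_stamp's own z axis and vertical below 0.15 rad and linear speed of each of large_jar, small_jar, round_cutter, square_cutter, wood_stamp below 0.02 m/s and angular speed of each of large_jar, small_jar, round_cutter, square_cutter, wood_stamp below 0.2 rad/s and x of small_jar in the frame of plywood_tray between -0.041 and 0.041 m and y of small_jar in the frame of plywood_tray between -0.061 and 0.061 m and z of small_jar in the frame of plywood_tray between 0.001 and 0.011 m and x of round_cutter in the frame of steel_tray between -0.037 and 0.037 m and y of round_cutter in the frame of steel_tray between -0.057 and 0.057 m and z of round_cutter in the frame of steel_tray between -0.001 and 0.009 m and x of square_cutter in the frame of steel_tray between -0.041 and 0.041 m and y of square_cutter in the frame of steel_tray between -0.061 and 0.061 m and z of square_cutter in the frame of steel_tray between -0.001 and 0.009 m and horizontal distance between wood_stamp and steel_pan below 0.037 m and z of wood_stamp in the frame of steel_pan between -0.001 and 0.009 m); the robot touches nothing.
It fails at once if a thing is dropped or thrown (moves faster than 0.7 m/s while no finger touches it: a fall of about 25 mm) ((linear speed of large_jar above 0.7 m/s and contact force between large_jar and the fingers below 0.05 N) or (linear speed of small_jar above 0.7 m/s and contact force between small_jar and the fingers below 0.05 N) or (linear speed of round_cutter above 0.7 m/s and contact force between round_cutter and the fingers below 0.05 N) or (linear speed of square_cutter above 0.7 m/s and contact force between square_cutter and the fingers below 0.05 N) or (linear speed of wood_stamp above 0.7 m/s and contact force between wood_stamp and the fingers below 0.05 N)).
It fails at once if a sauce dish is shifted by more than 20 mm or tipped by more than 0.5 rad (distance of any of dish_a, dish_b from where it was at the start of the episode above 0.02 m or angle between any of dish_a, dish_b's own z axis and vertical above 0.5 rad).
It also fails if it takes over 120 s, if anything falls off the work surface, if the arm or the gripper's body presses on something with over 40 N, if the wrist force passes 120 N, or if a joint passes its speed limit or range.

## Working session

There is one attempt and no reset: what is moved stays moved. The work goes in short steps, Python scripts to look and compute and a tool call to move; the robot and the scene stay as the last step left them, time stands still between calls to the robot, and variables do not carry over. Pictures are saved under pics/ and viewed, at most 14 in all, crops included, and the job is handed in when it is done.

Besides the shell and the picture viewer there is one more tool, called as name([rows], argument=value, ...), one row to a line, values as JSON. step_arm: Moves the arm, as the interface text tells. Its arguments: {"type":"object","properties":{"commands":{"type":"array"},"gripper":{"type":"number"},"force":{"type":"number"}},"required":["commands"]}

```bash
mkdir -p pics; python3 - <<'E'
from bench import ctrl
import cv2,numpy as np
s=ctrl.get_state();print({k:np.round(v,3) for k,v in s.items()})
for n in("top","side"):
    im=ctrl.get_image(n);cv2.imwrite(f"pics/{n}0.png",im[:,:,::-1])
for n in("top","side","wrist"):
    print(n,{k:np.round(v,3).tolist() for k,v in ctrl.camera_model(n).items()})
E
```

```text
{'time': np.float64(0.0), 'joint_positions': array([ 1.209,  0.322, -0.07 ,  1.452,  0.023,  1.371, -0.057]), 'qd': array([-0.001,  0.001, -0.001,  0.   ,  0.001, -0.001,  0.001]), 'joint_torque': array([-0.0000e+00, -4.9129e+01, -4.0400e-01, -3.1252e+01, -6.4000e-02,
        4.4000e-02,  0.0000e+00]), 'position': array([ 0.238, -0.604,  0.203]), 'tool_rot': array([-3.084e+00, -5.860e-01,  1.000e-03]), 'ft_force': array([0.144, 0.157, 0.923]), 'torque': array([0.019, 0.023, 0.001]), 'grip_force': np.float64(0.0), 'grip_width': np.float64(1.003)}
top {'fx': 587.025, 'fy': 587.025, 'cx': 325.428, 'cy': 236.074, 'R': [[-0.021, -1.0, 0.01], [-0.997, 0.02, -0.08], [0.08, -0.012, -0.997]], 't': [-0.039, 0.471, 1.354]}
side {'fx': 608.94, 'fy': 608.94, 'cx': 319.46, 'cy': 246.768, 'R': [[-0.847, -0.531, 0.01], [-0.414, 0.648, -0.639], [0.333, -0.546, -0.769]], 't': [0.364, 0.237, 1.182]}
wrist {'fx': 399.596, 'fy': 399.596, 'cx': 316.085, 'cy': 245.416, 'T_tool_cam': [[0.0, -0.958, -0.287, 0.079], [1.0, -0.0, 0.0, 0.001], [-0.0, -0.287, 0.958, -0.18], [0.0, 0.0, 0.0, 1.0]]}
```

View pics/top0.png

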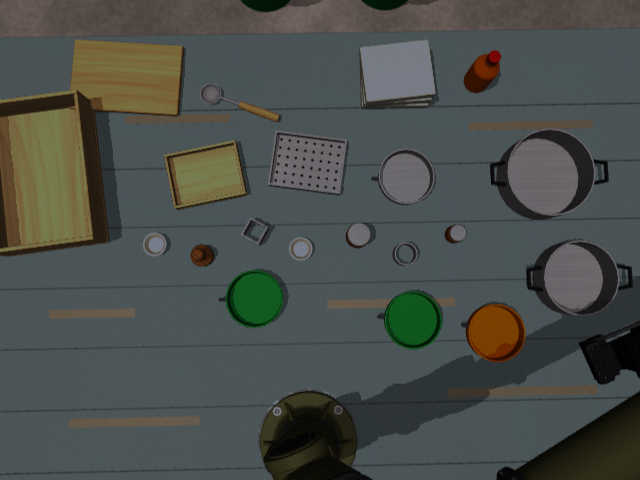

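View pics/side0.png

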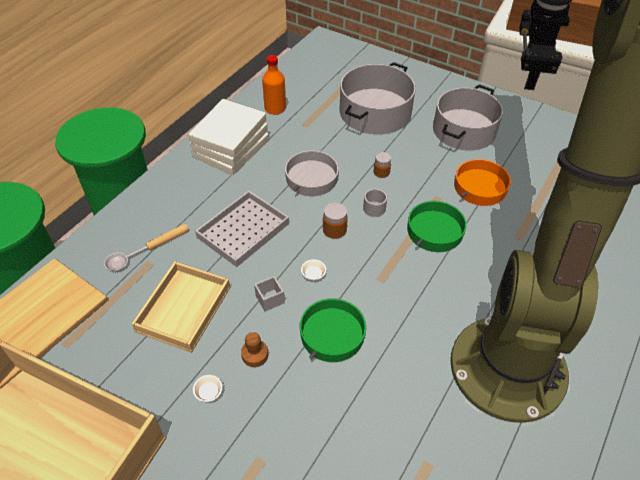

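The top view shows a row of kit: stamp (202,255), square cutter (256,231), large jar (358,235), round cutter (406,253), small jar (456,233), and dishes at (155,244) and (301,248). Above them are the plywood tray (205,174), steel tray (308,162) and steel pan (406,177).

The candidates for the pan are (406,177), the two-handled pots (545,172) and (575,277), the green pans (256,297) and (413,319), and the orange pan (495,331). Only (406,177) is plain steel with a single stub handle. The big box at the left (50,170) is too large to be the tray.

```bash
cat > h.py <<'E'
import cv2,numpy as np
from bench import ctrl
from scipy.spatial.transform import Rotation as Ro
def ray(name,uv,z,st=None):
    m=ctrl.camera_model(name);d=np.array([(uv[0]-m["cx"])/m["fx"],(uv[1]-m["cy"])/m["fy"],1])
    if name=="wrist":
        T=np.array(m["T_tool_cam"]);Rw=Ro.from_rotvec(st["tool_rot"]).as_matrix()
        c=np.array(st["position"])+Rw@T[:3,3];w=Rw@T[:3,:3]@d
    else:
        R=np.array(m["R"]);c=-R.T@np.array(m["t"]);w=R.T@d
    return c+w*(z-c[2])/w[2]
E
python3 - <<'E'
from h import *
im=cv2.imread("pics/top0.png")
c=cv2.resize(im[120:275,140:475],None,fx=2.38,fy=2.38,interpolation=cv2.INTER_CUBIC);cv2.imwrite("pics/crop.png",c)
f=im.astype(float);r=f[:,:,2]/(f[:,:,0]+1)
print("table",im[215,200],im[215,380],"lid",im[232,358],"tray",im[140,310],"dish",im[244,155])
m=((r>0.93)).astype(np.uint8)
m[:, :150]*=(1)
n,lab,st,ce=cv2.connectedComponentsWithStats(m)
for i in range(1,n):
    x,y,w,h,a=st[i]
    if a>60 and 140<x<480 and 120<y<275:
        pts=np.argwhere(lab==i)[:,::-1].astype(np.float32)
        rr=cv2.minAreaRect(pts);print(st[i],ce[i].round(1),[np.round(q,1) for q in rr])
for n,uv,z in [("large",(358,231.5),.066),("small",(457,231.5),.052),("round",(406,253),.042),("square",(256,231),.042),("stamp",(201.5,252),.07),("ply",(205,174.5),.032),("steel",(308.5,163),.024),("pan",(406.5,177),.034),("da",(155,244),.018),("db",(301,248),.018)]:
    p=ray("top",uv,z);print(n,p.round(3),np.hypot(*p[:2]).round(3))
E
```

```text
table [87 85 74] [89 86 77] lid [113 109 109] tray [109 105 111] dish [138 124 120]
[ 268  130   79   65 3998] [307.1 162. ] [array([307.1, 162. ]), array([72.6, 56. ]), np.float64(7.9)]
[ 163  140   85   71 4357] [205.1 174.6] [array([205. , 174.7]), array([58.5, 75.2]), np.float64(78.4)]
[ 372  148   63   57 2503] [405.7 176.1] [array([405.8, 176.3]), array([55.2, 55.9]), np.float64(45.0)]
[241 218  28  27 189] [254.6 230.8] [array([254.7, 230.9]), array([21.9, 20.3]), np.float64(29.1)]
[345 223  26  26 510] [357.6 235.2] [array([357.5, 235.5]), array([25., 25.]), np.float64(90.0)]
[444 225  22  19 325] [454.7 233.6] [array([454.5, 234. ]), array([18., 21.]), np.float64(90.0)]
[144 233  22  22 201] [152.9 243.7] [array([154.5, 243.5]), array([21., 21.]), np.float64(0.0)]
[290 238  21  22 197] [300.  248.1] [array([300. , 248.5]), array([21., 20.]), np.float64(90.0)]
[393 242  25  24 194] [405.5 253.2] [array([405. , 253.5]), array([23., 24.]), np.float64(90.0)]
[190 244  24  23 437] [201.6 255.1] [array([201.5, 255. ]), array([22., 23.]), np.float64(90.0)]
large [ 0.475 -0.122  0.066] 0.491
small [ 0.472 -0.35   0.052] 0.587
round [ 0.426 -0.233  0.042] 0.485
square [0.483 0.111 0.042] 0.496
stamp [0.436 0.23  0.07 ] 0.493
ply [0.619 0.229 0.032] 0.66
steel [ 0.643 -0.012  0.024] 0.643
pan [ 0.604 -0.241  0.034] 0.65
da [0.46  0.349 0.018] 0.577
db [0.443 0.009 0.018] 0.443
```

View pics/crop.png

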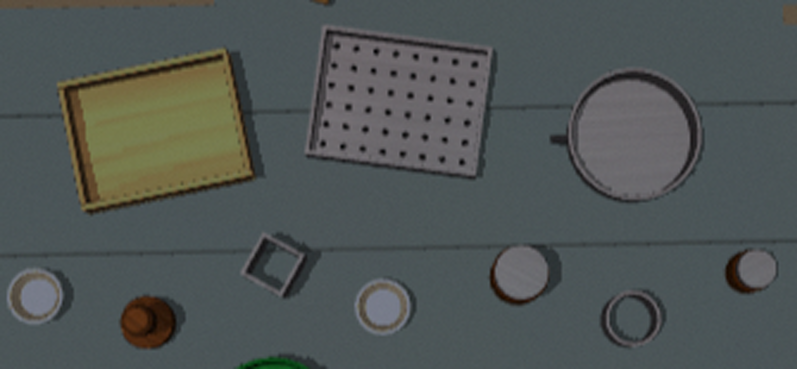

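The crop confirms it: the pan has one stub handle on its left, and the steel tray has its rows of holes. The lid centres in the crop are the large jar (522,273) and small jar (758,270). Next I write a move planner.

```bash
cat >> h.py <<'E'
def plan(x,y,z,ang):
    "travel and turn (tool axes, deg) to a down pose with tool y at world angle ang (mod 180)"
    s=ctrl.get_state();R=Ro.from_rotvec(s["tool_rot"]);R0=R.as_matrix()
    yw=np.degrees(np.arctan2(R0[1,1],R0[0,1]));d=(ang-yw+90)%180-90;a=np.radians(yw+d)
    Y=np.array([np.cos(a),np.sin(a),0]);Z=np.array([0,0,-1.]);T=Ro.from_matrix(np.c_[np.cross(Y,Z),Y,Z])
    tr=R0.T@(np.array([x,y,z])-s["position"])
    print("t",round(s["time"],2),"yaw",round(yw,1),"pos",np.round(s["position"],4),"TRAVEL",tr.round(4),"TURN",np.degrees((R.inv()*T).as_rotvec()).round(1))
E
python3 - <<'E'
from h import *
im=cv2.imread("pics/top0.png")
for n,uv,z in [("large",(359.3,234.7),.066),("small",(458.5,233.4),.052),("round",(405.5,254),.042),("square",(255.5,230.9),.042),("stamp",(197.6,254.5),.07),("steel",(307.9,162.6),.024)]:
    p=ray("top",uv,z);print(n,p.round(3))
plan(.467,-.352,.2,-37)
E
```

```text
large [ 0.468 -0.125  0.066]
small [ 0.468 -0.353  0.052]
round [ 0.423 -0.232  0.042]
square [0.483 0.112 0.042]
stamp [0.43  0.239 0.07 ]
steel [ 0.644 -0.011  0.024]
t 0.1 yaw -68.5 pos [ 0.2383 -0.6042  0.203 ] TRAVEL [ 0.3053 -0.1506  0.0032] TURN [ -0.1  -0.  -31.5]
```

step_arm([
  {"travel":[0.305,-0.15,0.003],"turn":[0,0,-31.5]},
  {"travel":[0.305,-0.15,0.003],"turn":[0,0,-31.5]},
  {"travel":[0.305,-0.15,0.003],"turn":[0,0,-31.5]},
  {"travel":[0.305,-0.15,0.003],"turn":[0,0,-31.5]},
  {"travel":[0.305,-0.15,0.003],"turn":[0,0,-31.5]},
])

```text
time: 0.6
position: [0.4075, -0.4179, 0.2014]
tool_rot: [-2.809, -1.405, 0.0]
ft_force: [0.7, -0.1, 0.5]
grip_width: 1.002
grip_force: 0.0
```

```bash
python3 -c "
from h import *
plan(.467,-.352,.2,-37)"
```

```text
t 0.6 yaw -36.9 pos [ 0.4075 -0.4179  0.2014] TRAVEL [0.0884 0.0081 0.0014] TURN [-0.   0.   0.1]
```

step_arm([
  {"travel":[0.088,0.008,0.0]},
  {"travel":[0.088,0.008,0.0]},
  {"travel":[0.088,0.008,0.0]},
])

```text
$.commands[0]: bad value
```

```bash
python3 -c "
from h import *
s=ctrl.get_state();im=ctrl.get_image('wrist')[:,:,::-1];cv2.imwrite('pics/w1.png',im);print(s['position'])"
```

```text
[ 0.40753226 -0.41787371  0.20137885]
```

View pics/w1.png

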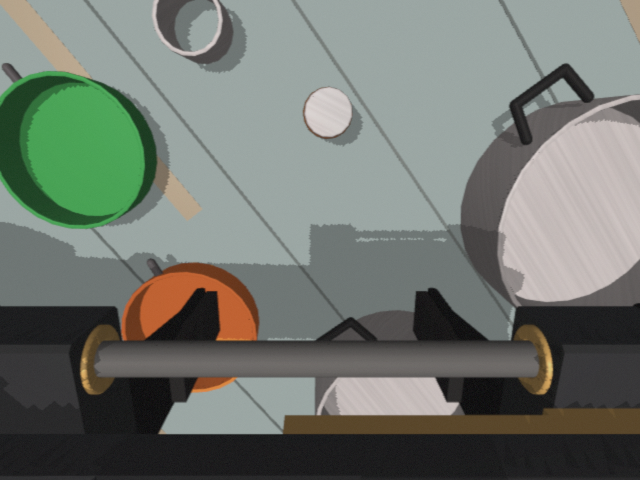

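The wrist view shows the small jar's lid at (328,111) and the round cutter's ring at (188,20).

```bash
python3 -c "
from h import *
s=ctrl.get_state()
im=cv2.imread('pics/w1.png');h=im[80:145,290:365].astype(int);m=((h[:,:,2]-h[:,:,0])>-5).astype(np.uint8)
n,l,st,ce=cv2.connectedComponentsWithStats(m);i=1+st[1:,4].argmax();print(st[i]+[290,80,0,0,0],ce[i]+[290,80])
print(ray('wrist',(329,111),.052,s),ray('wrist',(188,20),.042,s))
p=ray('wrist',(329,111),.052,s);plan(p[0],p[1],.12,-37)
"
```

```text
[ 302   86   52   54 2161] [327.20314669 112.51365109]
[ 0.47850233 -0.34219445  0.052     ] [ 0.43073957 -0.2252776   0.042     ]
t 0.65 yaw -36.2 pos [ 0.416  -0.4084  0.2017] TRAVEL [0.0897 0.0113 0.0823] TURN [ 0.  -0.4  0.8]
```

step_arm([
  {"travel":[0.08,0.005,0.06],"turn":[0,0,0]},
  {"travel":[0.08,0.005,0.06],"turn":[0,0,0]},
  {"travel":[0.08,0.005,0.06],"turn":[0,0,0]},
  {"travel":[0.08,0.005,0.06],"turn":[0,0,0]},
])

```text
time: 1.05
position: [0.4587, -0.3574, 0.1405]
tool_rot: [-2.807, -1.406, 0.002]
ft_force: [0.1, -1.0, 0.6]
grip_width: 0.998
grip_force: 0.0
```

```bash
python3 -c "
from h import *
plan(.469,-.352,.024,-37)"
```

```text
t 1.05 yaw -36.8 pos [ 0.4587 -0.3574  0.1405] TRAVEL [0.0105 0.0053 0.1164] TURN [-0.2  0.   0.2]
```

step_arm([
  {"travel":[0.0105,0.005,0.04],"turn":[0,0,0]},
  {"travel":[0.0105,0.005,0.075],"turn":[0,0,0]},
  {"travel":[0.0105,0.005,0.1],"turn":[0,0,0]},
  {"travel":[0.0105,0.005,0.116],"turn":[0,0,0]},
  {"travel":[0.0105,0.005,0.116],"turn":[0,0,0]},
])

```text
time: 1.55
position: [0.467, -0.354, 0.024]
tool_rot: [-2.81, -1.398, 0.003]
ft_force: [-0.2, -0.6, 0.6]
grip_width: 1.004
grip_force: 0.0
```

step_arm([
  {"travel":[0,0,0],"turn":[0,0,0]},
  {"travel":[0,0,0],"turn":[0,0,0]},
  {"travel":[0,0,0],"turn":[0,0,0]},
  {"travel":[0,0,0],"turn":[0,0,0]},
  {"travel":[0,0,0],"turn":[0,0,0]},
], gripper=0, force=15)

```text
time: 2.05
position: [0.4694, -0.3536, 0.0264]
tool_rot: [2.81, 1.402, 0.0]
ft_force: [0.2, -0.5, -0.4]
grip_width: 0.635
grip_force: 0.0
```

step_arm([
  {"travel":[0,0,0],"turn":[0,0,0]},
  {"travel":[0,0,0],"turn":[0,0,0]},
  {"travel":[0,0,0],"turn":[0,0,0]},
  {"travel":[0,0,0],"turn":[0,0,0]},
])

```text
time: 2.45
position: [0.469, -0.3533, 0.0258]
tool_rot: [-2.811, -1.402, 0.0]
ft_force: [-1.1, 1.1, 0.4]
grip_width: 0.428
grip_force: 15.0
```

step_arm([
  {"travel":[0,0,-0.02],"turn":[0,0,0]},
  {"travel":[0,0,-0.05],"turn":[0,0,0]},
  {"travel":[0,0,-0.09],"turn":[0,0,0]},
  {"travel":[0,0,-0.13],"turn":[0,0,0]},
  {"travel":[0,0,-0.13],"turn":[0,0,0]},
])

```text
time: 2.95
position: [0.4726, -0.3556, 0.1621]
tool_rot: [2.802, 1.398, 0.007]
ft_force: [1.2, 0.6, -0.1]
grip_width: 0.427
grip_force: 15.0
```

```bash
python3 -c "
from h import *
a=np.radians(12.3);yt=np.array([-np.sin(a),np.cos(a)]);c=np.array([.619,.229])
print(c+.042*yt, c-.040*yt)
p=c+.042*yt
plan(p[0],p[1],.155,12.3);plan(p[0],p[1],.032,12.3);print(ctrl.get_state()['joint_positions'].round(2))"
```

```text
[0.61005272 0.27003591] [0.62752122 0.18991818]
t 2.95 yaw -37.0 pos [ 0.4726 -0.3556  0.1621] TRAVEL [ 0.5825 -0.2664  0.0039] TURN [  0.6   0.3 -49.3]
t 2.95 yaw -37.0 pos [ 0.4726 -0.3556  0.1621] TRAVEL [ 0.5826 -0.2678  0.1269] TURN [  0.6   0.3 -49.3]
[ 0.89  0.23 -0.34  1.66  0.08  1.25 -0.11]
```

step_arm([
  {"travel":[0.5825,-0.2665,0.0],"turn":[0,0,-49.3]},
  {"travel":[0.5825,-0.2665,0.0],"turn":[0,0,-49.3]},
  {"travel":[0.5825,-0.2665,0.0],"turn":[0,0,-49.3]},
  {"travel":[0.5825,-0.2665,0.0],"turn":[0,0,-49.3]},
  {"travel":[0.5825,-0.2665,0.0],"turn":[0,0,-49.3]},
])

```text
time: 3.45
position: [0.5223, -0.1073, 0.1548]
tool_rot: [-2.095, -2.341, 0.001]
ft_force: [1.3, 0.4, -0.7]
grip_width: 0.424
grip_force: 15.0
```

```bash
python3 -c "
from h import *
plan(.61,.27,.155,12.3)"
```

```text
t 3.45 yaw 6.3 pos [ 0.5223 -0.1073  0.1548] TRAVEL [ 3.653e-01  1.288e-01 -3.000e-04] TURN [-0. -0. -6.]
```

step_arm([
  {"travel":[0.365,0.129,0.0],"turn":[0,0,-6]},
  {"travel":[0.365,0.129,0.0],"turn":[0,0,-6]},
  {"travel":[0.365,0.129,0.0],"turn":[0,0,-6]},
  {"travel":[0.365,0.129,0.0],"turn":[0,0,-6]},
  {"travel":[0.365,0.129,0.0],"turn":[0,0,-6]},
])

```text
time: 3.95
position: [0.5807, 0.1355, 0.1547]
tool_rot: [-1.977, -2.441, 0.001]
ft_force: [1.3, 0.4, -0.9]
grip_width: 0.423
grip_force: 15.0
```

```bash
python3 -c "
from h import *
plan(.61,.27,.155,12.3)"
```

```text
t 3.95 yaw 12.0 pos [0.5807 0.1355 0.1547] TRAVEL [ 0.1255  0.0565 -0.0004] TURN [-0.   0.  -0.3]
```

step_arm([
  {"travel":[0.1255,0.0565,0.0],"turn":[0,0,0]},
  {"travel":[0.1255,0.0565,0.0],"turn":[0,0,0]},
  {"travel":[0.1255,0.0565,0.0],"turn":[0,0,0]},
  {"travel":[0.1255,0.0565,0.0],"turn":[0,0,0]},
  {"travel":[0.1255,0.0565,0.0],"turn":[0,0,0]},
])

```text
time: 4.45
position: [0.6091, 0.2694, 0.154]
tool_rot: [-1.973, -2.443, 0.003]
ft_force: [0.7, -1.1, -2.1]
grip_width: 0.427
grip_force: 15.0
```

```bash
python3 -c "
from h import *
plan(.61,.27,.032,12.3);s=ctrl.get_state();print(s['qd'].round(2))
w=ctrl.get_image('wrist')[:,:,::-1];sd=ctrl.get_image('side')[:,:,::-1]
cv2.imwrite('pics/sd2.png',np.hstack([cv2.resize(w,(400,300)),cv2.resize(sd[180:480,0:400],(400,300))]))"
```

```text
t 4.45 yaw 12.2 pos [0.6091 0.2694 0.154 ] TRAVEL [0.0003 0.0013 0.122 ] TURN [-0.1  0.  -0.1]
[ 0.04 -0.02  0.03  0.01  0.01  0.01  0.  ]
```

View pics/sd2.png

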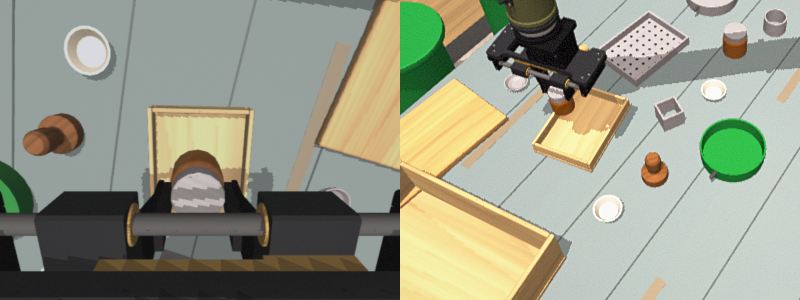

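The wrist view (left) shows the small jar held upright between the fingers over the plywood tray at about (200,160).

step_arm([
  {"travel":[0,0.001,0.04],"turn":[0,0,0]},
  {"travel":[0,0.001,0.08],"turn":[0,0,0]},
  {"travel":[0,0.001,0.105],"turn":[0,0,0]},
  {"travel":[0,0.001,0.114],"turn":[0,0,0]},
  {"travel":[0,0.001,0.119],"turn":[0,0,0]},
])

```text
time: 5.05
position: [0.6113, 0.2667, 0.0361]
tool_rot: [1.98, 2.439, -0.002]
ft_force: [-0.1, -0.0, -0.5]
grip_width: 0.427
grip_force: 15.0
```

step_arm([
  {"travel":[0,0,0.001],"turn":[0,0,0]},
  {"travel":[0,0,0.002],"turn":[0,0,0]},
])

```text
time: 5.25
position: [0.6123, 0.2689, 0.0365]
tool_rot: [1.977, 2.44, 0.004]
ft_force: [0.8, 0.5, -1.8]
grip_width: 0.426
grip_force: 15.0
```

step_arm([
  {"travel":[0,0,0.001],"turn":[0,0,0]},
  {"travel":[0,0,0.002],"turn":[0,0,0]},
  {"travel":[0,0,0.002],"turn":[0,0,0]},
])

```text
time: 5.55
position: [0.6112, 0.2687, 0.0331]
tool_rot: [1.977, 2.441, 0.0]
ft_force: [1.3, -1.0, -1.3]
grip_width: 0.426
grip_force: 15.0
```

```bash
python3 -c "
from h import *
s=ctrl.get_state();print(s['position'],s['ft_force'],s['torque'])"
```

```text
[0.61124932 0.26869552 0.03308631] [ 1.25078457 -0.99969746 -1.31700246] [-0.01754101 -0.12171948 -0.00589832]
```

step_arm([
  {"travel":[0,0,0.001],"turn":[0,0,0]},
  {"travel":[0,0,0.002],"turn":[0,0,0]},
  {"travel":[0,0,0.002],"turn":[0,0,0]},
])

```text
time: 5.85
position: [0.6112, 0.2689, 0.0317]
tool_rot: [1.976, 2.441, 0.001]
ft_force: [-2.2, -1.2, 4.5]
grip_width: 0.426
grip_force: 15.0
```

Contact shows at +4.5 N, so I release.

step_arm([
  {"travel":[0,0,0],"turn":[0,0,0]},
  {"travel":[0,0,0],"turn":[0,0,0]},
  {"travel":[0,0,0],"turn":[0,0,0]},
  {"travel":[0,0,0],"turn":[0,0,0]},
], gripper=0.65)

```text
time: 6.25
position: [0.611, 0.2685, 0.0304]
tool_rot: [-1.977, -2.441, 0.0]
ft_force: [0.1, 0.3, -1.3]
grip_width: 0.636
grip_force: 0.0
```

step_arm([
  {"travel":[0,0,-0.02],"turn":[0,0,0]},
  {"travel":[0,0,-0.06],"turn":[0,0,0]},
  {"travel":[0,0,-0.1],"turn":[0,0,0]},
  {"travel":[0,0,-0.13],"turn":[0,0,0]},
])

```text
time: 6.65
position: [0.6116, 0.2691, 0.1633]
tool_rot: [1.976, 2.441, 0.003]
ft_force: [0.4, 1.4, -0.1]
grip_width: 0.652
grip_force: 0.0
```

```bash
python3 -c "
from h import *
w=ctrl.get_image('top')[:,:,::-1];cv2.imwrite('pics/t3.png',cv2.resize(w[120:280,140:480],None,fx=2.3,fy=2.3))
plan(.468,-.125,.155,-15)"
```

```text
t 6.7 yaw 12.0 pos [0.6138 0.2706 0.1687] TRAVEL [-0.3567 -0.225   0.0108] TURN [ 0.5 -0.2 27. ]
```

View pics/t3.png

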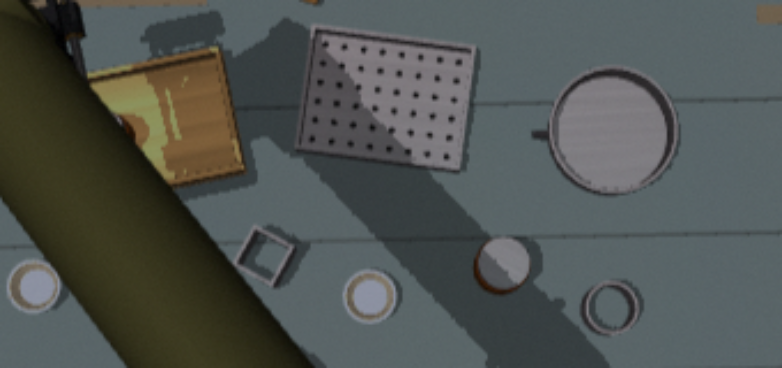

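The jar's amber side shows at (128,128) in the tray; the arm hides the rest. Next is the large jar, at (505,262) in the crop.

step_arm([
  {"travel":[-0.357,-0.225,0.01],"turn":[0,0,27]},
  {"travel":[-0.357,-0.225,0.01],"turn":[0,0,27]},
  {"travel":[-0.357,-0.225,0.01],"turn":[0,0,27]},
  {"travel":[-0.357,-0.225,0.01],"turn":[0,0,27]},
  {"travel":[-0.357,-0.225,0.01],"turn":[0,0,27]},
], gripper=1)

```text
time: 7.2
position: [0.5237, 0.0322, 0.1545]
tool_rot: [2.492, 1.912, 0.0]
ft_force: [0.6, -0.8, -0.1]
grip_width: 0.971
grip_force: 0.0
```

```bash
python3 -c "
from h import *
plan(.468,-.125,.155,-15)"
```

```text
t 7.2 yaw -15.0 pos [0.5237 0.0322 0.1545] TRAVEL [-0.1663 -0.0131 -0.0004] TURN [ 0.  0. -0.]
```

step_arm([
  {"travel":[-0.166,-0.013,0.0],"turn":[0,0,0]},
  {"travel":[-0.166,-0.013,0.0],"turn":[0,0,0]},
  {"travel":[-0.166,-0.013,0.0],"turn":[0,0,0]},
  {"travel":[-0.166,-0.013,0.0],"turn":[0,0,0]},
  {"travel":[-0.166,-0.013,0.0],"turn":[0,0,0]},
])

```text
time: 7.7
position: [0.4679, -0.1264, 0.1546]
tool_rot: [2.498, 1.904, -0.002]
ft_force: [-0.8, 0.9, -0.4]
grip_width: 1.002
grip_force: 0.0
```

```bash
python3 -c "
from h import *
plan(.468,-.125,.03,-15)"
```

```text
t 7.7 yaw -15.4 pos [ 0.4679 -0.1264  0.1546] TRAVEL [ 0.0015 -0.0003  0.1246] TURN [-0.   0.1 -0.4]
```

step_arm([
  {"travel":[0.0015,0,0.04],"turn":[0,0,0]},
  {"travel":[0.0015,0,0.075],"turn":[0,0,0]},
  {"travel":[0.0015,0,0.105],"turn":[0,0,0]},
  {"travel":[0.0015,0,0.126],"turn":[0,0,0]},
  {"travel":[0.0015,0,0.126],"turn":[0,0,0]},
])

```text
time: 8.2
position: [0.4675, -0.1186, 0.0259]
tool_rot: [-2.485, -1.913, 0.004]
ft_force: [0.1, 0.0, -0.6]
grip_width: 1.003
grip_force: 0.0
```

step_arm([
  {"travel":[0,0,0],"turn":[0,0,0]},
  {"travel":[0,0,0],"turn":[0,0,0]},
  {"travel":[0,0,0],"turn":[0,0,0]},
  {"travel":[0,0,0],"turn":[0,0,0]},
  {"travel":[0,0,0],"turn":[0,0,0]},
], gripper=0, force=20)

```text
time: 8.7
position: [0.47, -0.1217, 0.0294]
tool_rot: [2.492, 1.912, 0.001]
ft_force: [0.0, -0.4, -0.2]
grip_width: 0.63
grip_force: 0.0
```

step_arm([
  {"travel":[0,0,0],"turn":[0,0,0]},
  {"travel":[0,0,0],"turn":[0,0,0]},
  {"travel":[0,0,0],"turn":[0,0,0]},
])

```text
time: 9.0
position: [0.4698, -0.1216, 0.0292]
tool_rot: [2.492, 1.912, -0.0]
ft_force: [-1.3, -0.2, 4.6]
grip_width: 0.586
grip_force: 19.6
```

step_arm([
  {"travel":[0,0,-0.02],"turn":[0,0,0]},
  {"travel":[0,0,-0.05],"turn":[0,0,0]},
  {"travel":[0,0,-0.09],"turn":[0,0,0]},
  {"travel":[0,0,-0.13],"turn":[0,0,0]},
  {"travel":[0,0,-0.14],"turn":[0,0,0]},
])

```text
time: 9.5
position: [0.472, -0.1219, 0.1728]
tool_rot: [2.488, 1.909, 0.006]
ft_force: [1.3, -0.4, -0.4]
grip_width: 0.586
grip_force: 19.5
```

```bash
python3 -c "
from h import *
plan(.627,.19,.17,12.3)"
```

```text
t 9.5 yaw -15.0 pos [ 0.472  -0.1219  0.1728] TRAVEL [0.3414 0.069  0.003 ] TURN [  0.4   0.1 -27.3]
```

step_arm([
  {"travel":[0.341,0.069,0.0],"turn":[0,0,-27.3]},
  {"travel":[0.341,0.069,0.0],"turn":[0,0,-27.3]},
  {"travel":[0.341,0.069,0.0],"turn":[0,0,-27.3]},
  {"travel":[0.341,0.069,0.0],"turn":[0,0,-27.3]},
  {"travel":[0.341,0.069,0.0],"turn":[0,0,-27.3]},
])

```text
time: 10.0
position: [0.5808, 0.1038, 0.1672]
tool_rot: [-1.97, -2.446, 0.002]
ft_force: [0.1, -0.9, -1.9]
grip_width: 0.585
grip_force: 19.9
```

```bash
python3 -c "
from h import *
plan(.627,.19,.17,12.3)"
```

```text
t 10.0 yaw 12.3 pos [0.5808 0.1038 0.1672] TRAVEL [ 0.0744  0.0635 -0.0029] TURN [-0.1 -0.   0. ]
```

step_arm([
  {"travel":[0.0745,0.0635,0.0],"turn":[0,0,0]},
  {"travel":[0.0745,0.0635,0.0],"turn":[0,0,0]},
  {"travel":[0.0745,0.0635,0.0],"turn":[0,0,0]},
  {"travel":[0.0745,0.0635,0.0],"turn":[0,0,0]},
])

```text
time: 10.4
position: [0.6258, 0.1903, 0.1662]
tool_rot: [-1.964, -2.447, 0.004]
ft_force: [-0.3, -0.6, -2.3]
grip_width: 0.59
grip_force: 20.1
```

```bash
python3 -c "
from h import *
plan(.627,.19,.037,12.3)
w=ctrl.get_image('wrist')[:,:,::-1];cv2.imwrite('pics/w4.png',w)"
```

```text
t 10.4 yaw 12.5 pos [0.6258 0.1903 0.1662] TRAVEL [-0.0007  0.0017  0.1292] TURN [-0.2 -0.1  0.2]
```

View pics/w4.png

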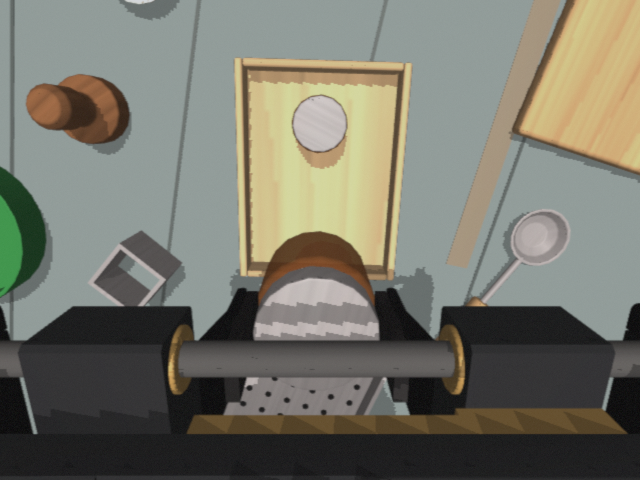

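The small jar stands upright in the tray at (320,124), and the tray is square with the gripper. I lower the large jar.

step_arm([
  {"travel":[0.002,0.001,0.04],"turn":[0,0,0]},
  {"travel":[0.002,0.001,0.08],"turn":[0,0,0]},
  {"travel":[0.002,0.001,0.11],"turn":[0,0,0]},
  {"travel":[0.002,0.001,0.122],"turn":[0,0,0]},
  {"travel":[0.002,0.001,0.127],"turn":[0,0,0]},
])

```text
time: 10.95
position: [0.6269, 0.1886, 0.0406]
tool_rot: [-1.973, -2.444, 0.004]
ft_force: [0.0, -1.1, -1.0]
grip_width: 0.582
grip_force: 20.1
```

step_arm([
  {"travel":[0,0,0],"turn":[0,0,0]},
  {"travel":[0,0,0.002],"turn":[0,0,0]},
  {"travel":[0,0,0.002],"turn":[0,0,0]},
])

```text
time: 11.25
position: [0.6286, 0.1912, 0.0414]
tool_rot: [1.97, 2.445, 0.003]
ft_force: [0.3, 0.2, -2.1]
grip_width: 0.585
grip_force: 20.1
```

step_arm([
  {"travel":[0,0,0.002],"turn":[0,0,0]},
  {"travel":[0,0,0.004],"turn":[0,0,0]},
  {"travel":[0,0,0.004],"turn":[0,0,0]},
])

```text
time: 11.55
position: [0.6275, 0.1908, 0.0356]
tool_rot: [-1.97, -2.447, 0.001]
ft_force: [0.7, -0.7, -1.7]
grip_width: 0.587
grip_force: 20.1
```

step_arm([
  {"travel":[0,0,0.001],"turn":[0,0,0]},
  {"travel":[0,0,0.002],"turn":[0,0,0]},
  {"travel":[0,0,0.002],"turn":[0,0,0]},
])

```text
time: 11.85
position: [0.6276, 0.1909, 0.0354]
tool_rot: [1.97, 2.446, -0.001]
ft_force: [-4.3, -1.6, 7.2]
grip_width: 0.591
grip_force: 20.4
```

step_arm([
  {"travel":[0,0,0],"turn":[0,0,0]},
  {"travel":[0,0,0],"turn":[0,0,0]},
  {"travel":[0,0,0],"turn":[0,0,0]},
  {"travel":[0,0,0],"turn":[0,0,0]},
], gripper=0.77)

```text
time: 12.25
position: [0.6277, 0.191, 0.0336]
tool_rot: [-1.971, -2.447, -0.0]
ft_force: [0.2, -0.4, 0.2]
grip_width: 0.764
grip_force: 0.0
```

step_arm([
  {"travel":[0,0,-0.02],"turn":[0,0,0]},
  {"travel":[0,0,-0.06],"turn":[0,0,0]},
  {"travel":[0,0,-0.1],"turn":[0,0,0]},
  {"travel":[0,0,-0.13],"turn":[0,0,0]},
  {"travel":[0,0,-0.13],"turn":[0,0,0]},
])

```text
time: 12.75
position: [0.6304, 0.1925, 0.1693]
tool_rot: [1.967, 2.443, 0.012]
ft_force: [0.3, 0.1, 0.3]
grip_width: 0.775
grip_force: 0.0
```

```bash
python3 -c "
from h import *
plan(.483,.112,.16,-29.5)"
```

```text
t 12.75 yaw 12.3 pos [0.6304 0.1925 0.1693] TRAVEL [-0.0472 -0.1613  0.0078] TURN [ 0.5 -0.2 41.8]
```

step_arm([
  {"travel":[-0.047,-0.161,0.005],"turn":[0,0,41.8]},
  {"travel":[-0.047,-0.161,0.005],"turn":[0,0,41.8]},
  {"travel":[-0.047,-0.161,0.005],"turn":[0,0,41.8]},
  {"travel":[-0.047,-0.161,0.005],"turn":[0,0,41.8]},
  {"travel":[-0.047,-0.161,0.005],"turn":[0,0,41.8]},
], gripper=1)

```text
time: 13.25
position: [0.4777, 0.1083, 0.1579]
tool_rot: [2.718, 1.571, -0.004]
ft_force: [1.1, -0.3, 0.3]
grip_width: 0.998
grip_force: 0.0
```

step_arm([
  {"travel":[0,0,0],"turn":[0,0,0]},
  {"travel":[0,0,0],"turn":[0,0,0]},
])

```text
time: 13.45
position: [0.4804, 0.1108, 0.1585]
tool_rot: [-2.711, -1.587, 0.0]
ft_force: [-0.5, -0.3, 0.2]
grip_width: 1.0
grip_force: 0.0
```

```bash
python3 -c "
from h import *
plan(.483,.112,.024,-29.5)
w=ctrl.get_image('wrist')[:,:,::-1];cv2.imwrite('pics/w5.png',w)"
```

```text
t 13.45 yaw -29.3 pos [0.4804 0.1108 0.1585] TRAVEL [0.0024 0.0017 0.1345] TURN [-0.   0.   0.2]
```

View pics/w5.png

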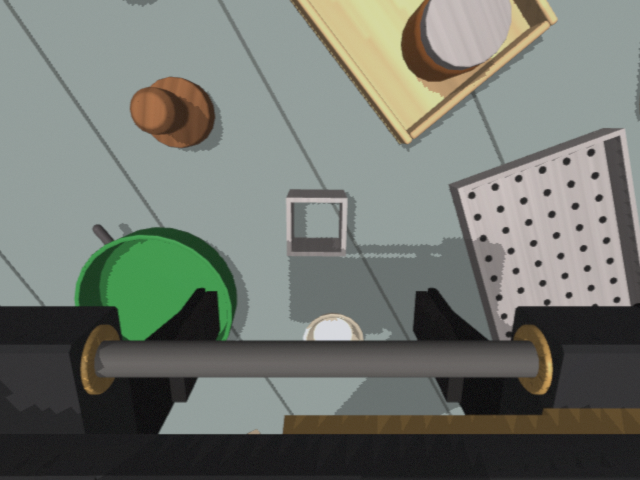

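The square cutter's rim spans (288,196) to (347,254), square with the tool, with the green pan close on its left. I'll use a narrower opening.

```bash
python3 -c "
from h import *
s=dict(ctrl.get_state())
s['position']=[.4804,.1108,.1585];s['tool_rot']=[-2.711,-1.587,0]
p=ray('wrist',(317,225),.042,s);print(p);q=ray('wrist',(288,225),.042,s)-ray('wrist',(347,225),.042,s);print(np.linalg.norm(q))
plan(p[0],p[1],.024,-29.5)"
```

```text
[0.48459806 0.11475601 0.042     ]
0.04499166117285387
t 13.5 yaw -29.3 pos [0.4804 0.111  0.1585] TRAVEL [0.0053 0.0019 0.1345] TURN [-0.  -0.   0.2]
```

step_arm([
  {"travel":[0.004,0.002,0.035],"turn":[0,0,0]},
  {"travel":[0.004,0.002,0.06],"turn":[0,0,0]},
  {"travel":[0.004,0.002,0.09],"turn":[0,0,0]},
  {"travel":[0.004,0.002,0.12],"turn":[0,0,0]},
  {"travel":[0.004,0.002,0.134],"turn":[0,0,0]},
], gripper=0.8)

```text
time: 14.0
position: [0.4822, 0.1133, 0.0219]
tool_rot: [-2.71, -1.585, 0.006]
ft_force: [0.3, -0.3, 0.4]
grip_width: 0.804
grip_force: 0.0
```

step_arm([
  {"travel":[0,0,0],"turn":[0,0,0]},
  {"travel":[0,0,0],"turn":[0,0,0]},
  {"travel":[0,0,0],"turn":[0,0,0]},
  {"travel":[0,0,0],"turn":[0,0,0]},
  {"travel":[0,0,0],"turn":[0,0,0]},
], gripper=0, force=12)

```text
time: 14.5
position: [0.4848, 0.1132, 0.0258]
tool_rot: [2.713, 1.582, 0.002]
ft_force: [-0.1, 0.3, -0.2]
grip_width: 0.433
grip_force: 0.0
```

step_arm([
  {"travel":[0,0,0],"turn":[0,0,0]},
  {"travel":[0,0,0],"turn":[0,0,0]},
])

```text
time: 14.7
position: [0.4842, 0.1131, 0.0251]
tool_rot: [2.713, 1.582, 0.0]
ft_force: [-0.1, -0.3, 0.2]
grip_width: 0.248
grip_force: 0.0
```

The fingers closed past the cutter's width, so I look before doing anything else.

```bash
python3 -c "
from h import *
s=ctrl.get_state();print(s['grip_width'],s['grip_force'])
w=ctrl.get_image('wrist')[:,:,::-1];sd=ctrl.get_image('side')[:,:,::-1]
cv2.imwrite('pics/x6.png',np.hstack([cv2.resize(w,(400,300)),cv2.resize(sd[220:370,180:380],(400,300))]))"
```

```text
0.24789432642895143 0.0
```

View pics/x6.png

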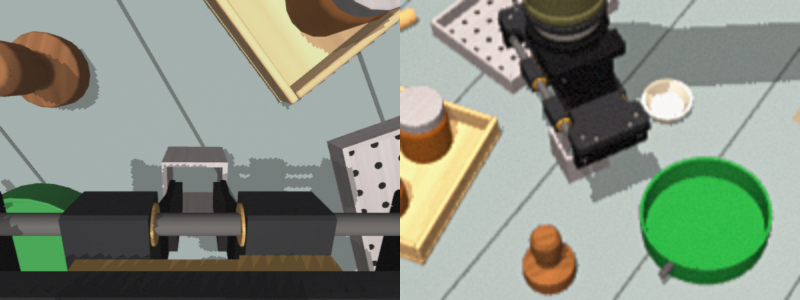

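```bash
python3 -c "
from h import *
w=ctrl.get_image('wrist')[:,:,::-1]
cv2.imwrite('pics/x7.png',cv2.resize(w[200:420,200:440],None,fx=2.5,fy=2.5));print(ctrl.get_state()['grip_width'])"
```

```text
0.10934993957274455
```

View pics/x7.png

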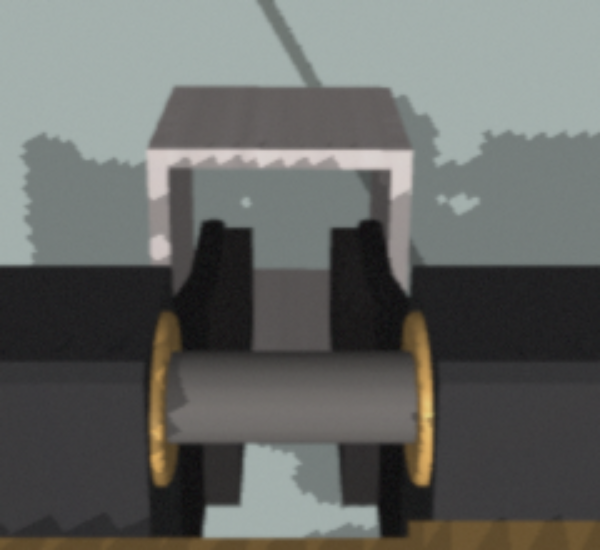

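The fingertips look as if they are above the ring. The jar widths (37 and 51 mm) matched the lids rather than the glass, which agrees. I check the true tip height by projecting the stated tip into the wrist image.

```bash
python3 -c "
from h import *
m=ctrl.camera_model('wrist');T=np.linalg.inv(np.array(m['T_tool_cam']))
for half,l in((.0435,'open'),(.006,'now')):
  for z in(.014,-.005,-.015,-.03):
    p=T@[.0095,half,z,1];print(l,z,[round(m['fx']*p[0]/p[2]+m['cx']),round(m['fy']*p[1]/p[2]+m['cy'])])
s=ctrl.get_state();print(s['position'],s['ft_force'])
# plane height from side picture scale: lid px in w1
"
```

```text
open 0.014 [399, 265]
open -0.005 [407, 278]
open -0.015 [412, 287]
open -0.03 [420, 301]
now 0.014 [326, 265]
now -0.005 [327, 278]
now -0.015 [327, 287]
now -0.03 [328, 301]
[0.48401009 0.11310769 0.02482386] [0.37721942 0.06370369 0.16222122]
```

By projection the real fingertips sit about 20 mm behind the reported TCP, not 14 mm ahead of it, which accounts for both lid grips and this miss. So I go about 30 mm deeper, watching the force.

step_arm([
  {"travel":[0,0,-0.005],"turn":[0,0,0]},
  {"travel":[0,0,-0.005],"turn":[0,0,0]},
  {"travel":[0,0,-0.005],"turn":[0,0,0]},
  {"travel":[0,0,-0.005],"turn":[0,0,0]},
  {"travel":[0,0,-0.005],"turn":[0,0,0]},
], gripper=0.8)

```text
time: 15.35
position: [0.4839, 0.1131, 0.0297]
tool_rot: [-2.714, -1.583, 0.0]
ft_force: [0.2, 0.7, 0.1]
grip_width: 0.481
grip_force: 0.0
```

step_arm([
  {"travel":[0,0,0],"turn":[0,0,0]},
  {"travel":[0,0,0],"turn":[0,0,0]},
  {"travel":[0,0,0.007],"turn":[0,0,0]},
  {"travel":[0,0,0.016],"turn":[0,0,0]},
  {"travel":[0,0,0.022],"turn":[0,0,0]},
])

```text
time: 15.85
position: [0.4833, 0.113, 0.0066]
tool_rot: [-2.713, -1.582, 0.002]
ft_force: [-0.1, 0.2, -0.2]
grip_width: 0.79
grip_force: 0.0
```

step_arm([
  {"travel":[0,0,0.005],"turn":[0,0,0]},
  {"travel":[0,0,0.01],"turn":[0,0,0]},
  {"travel":[0,0,0.01],"turn":[0,0,0]},
])

```text
time: 16.15
position: [0.4834, 0.1131, -0.0031]
tool_rot: [-2.713, -1.583, 0.002]
ft_force: [-0.4, -0.5, -0.8]
grip_width: 0.796
grip_force: 0.0
```

step_arm([
  {"travel":[0,0,0],"turn":[0,0,0]},
  {"travel":[0,0,0],"turn":[0,0,0]},
  {"travel":[0,0,0],"turn":[0,0,0]},
  {"travel":[0,0,0],"turn":[0,0,0]},
  {"travel":[0,0,0],"turn":[0,0,0]},
], gripper=0)

```text
time: 16.65
position: [0.4841, 0.1132, -0.002]
tool_rot: [2.714, 1.583, 0.0]
ft_force: [-1.7, 1.0, 1.9]
grip_width: 0.531
grip_force: 12.0
```

step_arm([
  {"travel":[0,0,0],"turn":[0,0,0]},
  {"travel":[0,0,0],"turn":[0,0,0]},
])

```text
time: 16.85
position: [0.4841, 0.1132, -0.002]
tool_rot: [2.714, 1.583, 0.0]
ft_force: [-0.4, -0.1, 2.2]
grip_width: 0.529
grip_force: 12.0
```

Width 0.53 is 46 mm, so the cutter is gripped. I lift it and carry it to the steel tray.

step_arm([
  {"travel":[0,0,-0.02],"turn":[0,0,0]},
  {"travel":[0,0,-0.05],"turn":[0,0,0]},
  {"travel":[0,0,-0.09],"turn":[0,0,0]},
  {"travel":[0,0,-0.12],"turn":[0,0,0]},
  {"travel":[0,0,-0.12],"turn":[0,0,0]},
])

```text
time: 17.35
position: [0.4873, 0.1139, 0.122]
tool_rot: [2.71, 1.581, 0.012]
ft_force: [0.5, -1.0, -1.8]
grip_width: 0.532
grip_force: 12.0
```

```bash
python3 -c "
from h import *
plan(.648,.029,.115,-7)"
```

```text
t 17.35 yaw -29.5 pos [0.4873 0.1139 0.122 ] TRAVEL [0.0052 0.1816 0.0083] TURN [  0.5  -0.2 -22.5]
```

step_arm([
  {"travel":[0.005,0.1815,0.003],"turn":[0,0,-22.5]},
  {"travel":[0.005,0.1815,0.003],"turn":[0,0,-22.5]},
  {"travel":[0.005,0.1815,0.003],"turn":[0,0,-22.5]},
  {"travel":[0.005,0.1815,0.003],"turn":[0,0,-22.5]},
  {"travel":[0.005,0.1815,0.003],"turn":[0,0,-22.5]},
])

```text
time: 17.85
position: [0.6469, 0.0234, 0.1119]
tool_rot: [-2.359, -2.074, 0.002]
ft_force: [0.4, 0.5, -1.7]
grip_width: 0.528
grip_force: 12.0
```

```bash
python3 -c "
from h import *
plan(.648,.029,.002,-7)"
```

```text
t 17.85 yaw -7.4 pos [0.6469 0.0234 0.1119] TRAVEL [0.0058 0.0005 0.1099] TURN [-0.1  0.  -0.4]
```

step_arm([
  {"travel":[0.002,0,0.035],"turn":[0,0,0]},
  {"travel":[0.002,0,0.07],"turn":[0,0,0]},
  {"travel":[0.002,0,0.09],"turn":[0,0,0]},
  {"travel":[0.002,0,0.1],"turn":[0,0,0]},
  {"travel":[0.002,0,0.103],"turn":[0,0,0]},
])

```text
time: 18.35
position: [0.6431, 0.0305, 0.0101]
tool_rot: [-2.351, -2.081, 0.003]
ft_force: [0.1, 0.4, -0.5]
grip_width: 0.525
grip_force: 12.0
```

step_arm([
  {"travel":[0,0,0],"turn":[0,0,0]},
  {"travel":[0,0,0.0],"turn":[0,0,0]},
])

```text
time: 18.55
position: [0.6457, 0.0304, 0.0132]
tool_rot: [2.352, 2.081, 0.003]
ft_force: [0.5, 0.5, -0.7]
grip_width: 0.53
grip_force: 12.0
```

step_arm([
  {"travel":[0,0,0.004],"turn":[0,0,0]},
  {"travel":[0,0,0.008],"turn":[0,0,0]},
  {"travel":[0,0,0.009],"turn":[0,0,0]},
  {"travel":[0,0,0.009],"turn":[0,0,0]},
])

```text
time: 18.95
position: [0.6445, 0.03, 0.0025]
tool_rot: [-2.353, -2.082, 0.001]
ft_force: [-0.5, -0.6, -1.4]
grip_width: 0.529
grip_force: 12.0
```

step_arm([
  {"travel":[0,0,0.001],"turn":[0,0,0]},
  {"travel":[0,0,0.002],"turn":[0,0,0]},
  {"travel":[0,0,0.002],"turn":[0,0,0]},
])

```text
time: 19.25
position: [0.6449, 0.0301, 0.0021]
tool_rot: [2.352, 2.081, -0.0]
ft_force: [-3.2, -0.7, 5.6]
grip_width: 0.526
grip_force: 12.0
```

Contact again, so I release, rise, and go to the round cutter.

step_arm([
  {"travel":[0,0,0],"turn":[0,0,0]},
  {"travel":[0,0,0],"turn":[0,0,0]},
  {"travel":[0,0,0],"turn":[0,0,0]},
  {"travel":[0,0,0],"turn":[0,0,0]},
], gripper=0.72)

```text
time: 19.65
position: [0.6447, 0.0301, 0.0006]
tool_rot: [-2.353, -2.082, 0.0]
ft_force: [0.1, -0.5, 0.4]
grip_width: 0.704
grip_force: 0.0
```

step_arm([
  {"travel":[0,0,-0.02],"turn":[0,0,0]},
  {"travel":[0,0,-0.06],"turn":[0,0,0]},
  {"travel":[0,0,-0.1],"turn":[0,0,0]},
  {"travel":[0,0,-0.12],"turn":[0,0,0]},
  {"travel":[0,0,-0.12],"turn":[0,0,0]},
])

```text
time: 20.15
position: [0.6473, 0.0306, 0.1249]
tool_rot: [2.349, 2.079, 0.008]
ft_force: [1.4, 0.8, 0.1]
grip_width: 0.721
grip_force: 0.0
```

```bash
python3 -c "
from h import *
plan(.423,-.233,.12,-29)"
```

```text
t 20.15 yaw -7.0 pos [0.6473 0.0306 0.1249] TRAVEL [-0.289  -0.1905  0.0033] TURN [ 0.4 -0.1 22. ]
```

step_arm([
  {"travel":[-0.289,-0.1905,0.003],"turn":[0,0,22]},
  {"travel":[-0.289,-0.1905,0.003],"turn":[0,0,22]},
  {"travel":[-0.289,-0.1905,0.003],"turn":[0,0,22]},
  {"travel":[-0.289,-0.1905,0.003],"turn":[0,0,22]},
  {"travel":[-0.289,-0.1905,0.003],"turn":[0,0,22]},
], gripper=0.88)

```text
time: 20.65
position: [0.4803, -0.1615, 0.1173]
tool_rot: [-2.706, -1.594, 0.002]
ft_force: [0.3, -1.2, -0.5]
grip_width: 0.875
grip_force: 0.0
```

```bash
python3 -c "
from h import *
plan(.423,-.233,.12,-29)"
```

```text
t 20.65 yaw -29.0 pos [ 0.4803 -0.1615  0.1173] TRAVEL [-0.0903 -0.0155 -0.0027] TURN [-0.1  0.  -0. ]
```

step_arm([
  {"travel":[-0.09,-0.0155,0],"turn":[0,0,0]},
  {"travel":[-0.09,-0.0155,0],"turn":[0,0,0]},
  {"travel":[-0.09,-0.0155,0],"turn":[0,0,0]},
  {"travel":[-0.09,-0.0155,0],"turn":[0,0,0]},
])

```text
time: 21.05
position: [0.4244, -0.2319, 0.1177]
tool_rot: [-2.708, -1.59, 0.001]
ft_force: [1.1, 0.9, 0.5]
grip_width: 0.881
grip_force: 0.0
```

```bash
python3 -c "
from h import *
plan(.423,-.233,-.002,-29);s=ctrl.get_state();print(s['tool_rot'].round(3).tolist(),s['qd'].round(2))
w=ctrl.get_image('wrist')[:,:,::-1];cv2.imwrite('pics/w8.png',w)"
```

```text
t 21.05 yaw -29.2 pos [ 0.4244 -0.2319  0.1177] TRAVEL [-0.0017 -0.0005  0.1197] TURN [-0.1 -0.  -0.2]
[-2.708, -1.59, 0.001] [-0.03  0.01 -0.04 -0.02 -0.01  0.   -0.  ]
```

View pics/w8.png

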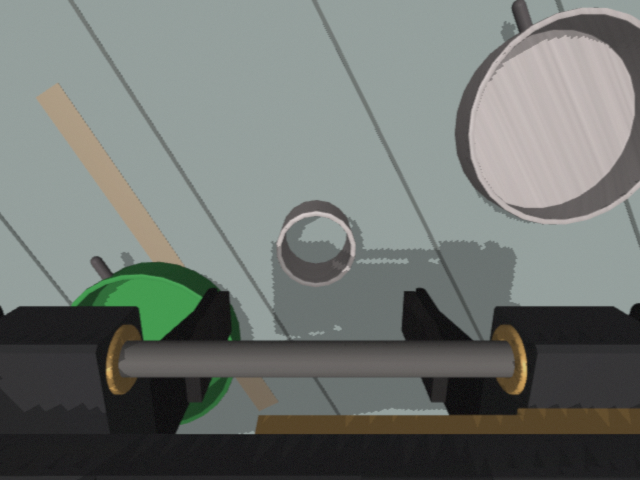

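The round cutter's rim is centred at (317,248), in line with the gripper, and the green pan clears the left finger.

```bash
python3 -c "
from h import *
p=ray('wrist',(317,248),.042,dict(position=[.4244,-.2319,.1177],tool_rot=[-2.708,-1.59,.001]));print(p)"
```

```text
[ 0.42557584 -0.23293953  0.042     ]
```

step_arm([
  {"travel":[0,0,0.035],"turn":[0,0,0]},
  {"travel":[0,0,0.065],"turn":[0,0,0]},
  {"travel":[0,0,0.09],"turn":[0,0,0]},
  {"travel":[0,0,0.11],"turn":[0,0,0]},
  {"travel":[0,0,0.119],"turn":[0,0,0]},
])

```text
time: 21.6
position: [0.4252, -0.2287, -0.0027]
tool_rot: [-2.701, -1.597, 0.001]
ft_force: [-0.1, 1.3, -0.5]
grip_width: 0.883
grip_force: 0.0
```

step_arm([
  {"travel":[0,0,0],"turn":[0,0,0]},
  {"travel":[0,0,0],"turn":[0,0,0]},
  {"travel":[0,0,0],"turn":[0,0,0]},
  {"travel":[0,0,0],"turn":[0,0,0]},
  {"travel":[0,0,0],"turn":[0,0,0]},
], gripper=0)

```text
time: 22.1
position: [0.4264, -0.2318, 0.0007]
tool_rot: [2.705, 1.594, 0.001]
ft_force: [-0.7, 0.6, 4.3]
grip_width: 0.624
grip_force: 12.0
```

step_arm([
  {"travel":[0,0,0],"turn":[0,0,0]},
  {"travel":[0,0,0],"turn":[0,0,0]},
])

```text
time: 22.3
position: [0.4264, -0.2318, 0.0007]
tool_rot: [2.706, 1.594, 0.001]
ft_force: [-0.8, 1.5, 6.3]
grip_width: 0.618
grip_force: 12.0
```

step_arm([
  {"travel":[0,0,-0.02],"turn":[0,0,0]},
  {"travel":[0,0,-0.05],"turn":[0,0,0]},
  {"travel":[0,0,-0.09],"turn":[0,0,0]},
  {"travel":[0,0,-0.12],"turn":[0,0,0]},
  {"travel":[0,0,-0.12],"turn":[0,0,0]},
])

```text
time: 22.8
position: [0.4284, -0.2332, 0.1241]
tool_rot: [2.7, 1.59, 0.006]
ft_force: [-0.3, 0.3, -0.4]
grip_width: 0.62
grip_force: 12.0
```

```bash
python3 -c "
from h import *
plan(.638,-.053,.12,-7)"
```

```text
t 22.8 yaw -29.0 pos [ 0.4284 -0.2332  0.1241] TRAVEL [0.2592 0.0959 0.0047] TURN [  0.5   0.2 -22. ]
```

step_arm([
  {"travel":[0.259,0.096,0.0],"turn":[0,0,-22]},
  {"travel":[0.259,0.096,0.0],"turn":[0,0,-22]},
  {"travel":[0.259,0.096,0.0],"turn":[0,0,-22]},
  {"travel":[0.259,0.096,0.0],"turn":[0,0,-22]},
  {"travel":[0.259,0.096,0.0],"turn":[0,0,-22]},
])

```text
time: 23.3
position: [0.6158, -0.0676, 0.1183]
tool_rot: [-2.353, -2.08, 0.002]
ft_force: [0.4, -0.7, -0.3]
grip_width: 0.617
grip_force: 12.0
```

```bash
python3 -c "
from h import *
plan(.638,-.053,.12,-7)"
```

```text
t 23.3 yaw -7.0 pos [ 0.6158 -0.0676  0.1183] TRAVEL [ 0.0172  0.0203 -0.0017] TURN [-0.1  0.  -0. ]
```

step_arm([
  {"travel":[0.017,0.02,0],"turn":[0,0,0]},
  {"travel":[0.017,0.02,0],"turn":[0,0,0]},
  {"travel":[0.017,0.02,0],"turn":[0,0,0]},
])

```text
time: 23.6
position: [0.6361, -0.054, 0.118]
tool_rot: [-2.35, -2.082, 0.003]
ft_force: [-0.9, -1.0, 0.2]
grip_width: 0.624
grip_force: 12.0
```

```bash
python3 -c "
from h import *
plan(.638,-.053,.0047,-7)
w=ctrl.get_image('wrist')[:,:,::-1];cv2.imwrite('pics/w9.png',w)"
```

```text
t 23.6 yaw -6.9 pos [ 0.6361 -0.054   0.118 ] TRAVEL [0.0012 0.002  0.1132] TURN [-0.2  0.   0.1]
```

View pics/w9.png

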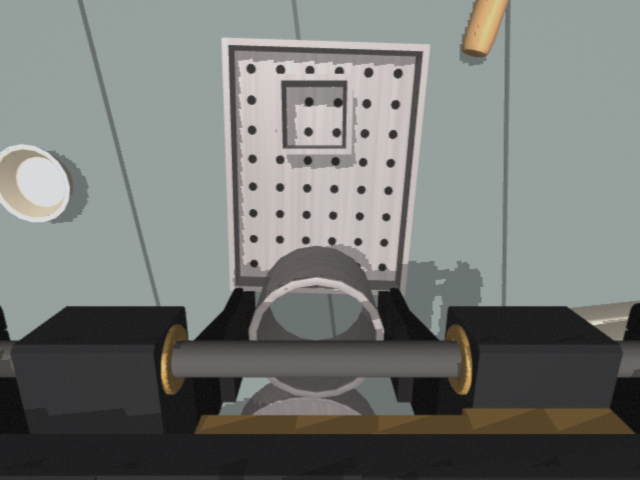

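The square cutter stands flat in the tray at (316,117), and the round one is held over the near half. I lower it.

step_arm([
  {"travel":[0.002,0,0.035],"turn":[0,0,0]},
  {"travel":[0.002,0,0.07],"turn":[0,0,0]},
  {"travel":[0.002,0,0.095],"turn":[0,0,0]},
  {"travel":[0.002,0,0.106],"turn":[0,0,0]},
  {"travel":[0.002,0,0.111],"turn":[0,0,0]},
])

```text
time: 24.15
position: [0.6359, -0.0537, 0.0076]
tool_rot: [-2.354, -2.079, 0.003]
ft_force: [0.9, -0.0, -1.9]
grip_width: 0.624
grip_force: 12.0
```

step_arm([
  {"travel":[0,0,0],"turn":[0,0,0]},
  {"travel":[0,0,0.002],"turn":[0,0,0]},
  {"travel":[0,0,0.002],"turn":[0,0,0]},
])

```text
time: 24.45
position: [0.6382, -0.0523, 0.0079]
tool_rot: [2.352, 2.08, 0.002]
ft_force: [-0.3, 0.5, -1.4]
grip_width: 0.62
grip_force: 12.0
```

step_arm([
  {"travel":[0,0,0.002],"turn":[0,0,0]},
  {"travel":[0,0,0.003],"turn":[0,0,0]},
  {"travel":[0,0,0.003],"turn":[0,0,0]},
])

```text
time: 24.75
position: [0.6379, -0.0521, 0.0048]
tool_rot: [2.352, 2.081, 0.001]
ft_force: [-1.1, 0.3, 4.2]
grip_width: 0.619
grip_force: 12.0
```

step_arm([
  {"travel":[0,0,0.001],"turn":[0,0,0]},
  {"travel":[0,0,0.001],"turn":[0,0,0]},
])

```text
time: 24.95
position: [0.638, -0.0522, 0.0047]
tool_rot: [2.352, 2.081, 0.0]
ft_force: [-3.1, -0.5, 10.0]
grip_width: 0.619
grip_force: 12.0
```

step_arm([
  {"travel":[0,0,0],"turn":[0,0,0]},
  {"travel":[0,0,0],"turn":[0,0,0]},
  {"travel":[0,0,0],"turn":[0,0,0]},
  {"travel":[0,0,0],"turn":[0,0,0]},
], gripper=0.8)

```text
time: 25.35
position: [0.6372, -0.0522, 0.0022]
tool_rot: [-2.353, -2.082, 0.0]
ft_force: [1.1, 0.9, 0.7]
grip_width: 0.787
grip_force: 0.0
```

step_arm([
  {"travel":[0,0,-0.02],"turn":[0,0,0]},
  {"travel":[0,0,-0.06],"turn":[0,0,0]},
  {"travel":[0,0,-0.1],"turn":[0,0,0]},
  {"travel":[0,0,-0.14],"turn":[0,0,0]},
  {"travel":[0,0,-0.15],"turn":[0,0,0]},
])

```text
time: 25.85
position: [0.6402, -0.0518, 0.1581]
tool_rot: [2.348, 2.078, 0.009]
ft_force: [1.1, 0.2, 0.3]
grip_width: 0.801
grip_force: 0.0
```

```bash
python3 -c "
from h import *
plan(.430,.239,.15,29)"
```

```text
t 25.85 yaw -7.0 pos [ 0.6402 -0.0518  0.1581] TRAVEL [ 0.2631 -0.2442  0.0061] TURN [  0.5   0.1 -36. ]
```

step_arm([
  {"travel":[0.263,-0.244,0.003],"turn":[0,0,-36]},
  {"travel":[0.263,-0.244,0.003],"turn":[0,0,-36]},
  {"travel":[0.263,-0.244,0.003],"turn":[0,0,-36]},
  {"travel":[0.263,-0.244,0.003],"turn":[0,0,-36]},
  {"travel":[0.263,-0.244,0.003],"turn":[0,0,-36]},
])

```text
time: 26.35
position: [0.4892, 0.1517, 0.1498]
tool_rot: [-1.589, -2.709, 0.001]
ft_force: [0.3, -0.1, 0.8]
grip_width: 0.804
grip_force: 0.0
```

```bash
python3 -c "
from h import *
plan(.430,.239,.15,29)"
```

```text
t 26.35 yaw 29.2 pos [0.4892 0.1517 0.1498] TRAVEL [ 0.105  -0.009  -0.0002] TURN [-0.   0.   0.2]
```

step_arm([
  {"travel":[0.105,-0.009,0],"turn":[0,0,0]},
  {"travel":[0.105,-0.009,0],"turn":[0,0,0]},
  {"travel":[0.105,-0.009,0],"turn":[0,0,0]},
  {"travel":[0.105,-0.009,0],"turn":[0,0,0]},
  {"travel":[0.105,-0.009,0],"turn":[0,0,0]},
])

```text
time: 26.85
position: [0.4327, 0.2366, 0.1501]
tool_rot: [1.596, 2.706, -0.001]
ft_force: [-0.1, 0.3, -0.4]
grip_width: 0.801
grip_force: 0.0
```

```bash
python3 -c "
from h import *
plan(.430,.239,.02,29);s=ctrl.get_state()
w=ctrl.get_image('wrist')[:,:,::-1];cv2.imwrite('pics/w10.png',w)
print([ray('wrist',(317,v),.07,s).round(4).tolist() for v in(230,250,270)])"
```

```text
t 26.85 yaw 28.9 pos [0.4327 0.2366 0.1501] TRAVEL [ 0.0035 -0.0011  0.1301] TURN [-0.   0.  -0.1]
[[0.428, 0.2459, 0.07], [0.4348, 0.2336, 0.07], [0.4418, 0.2209, 0.07]]
```

View pics/w10.png

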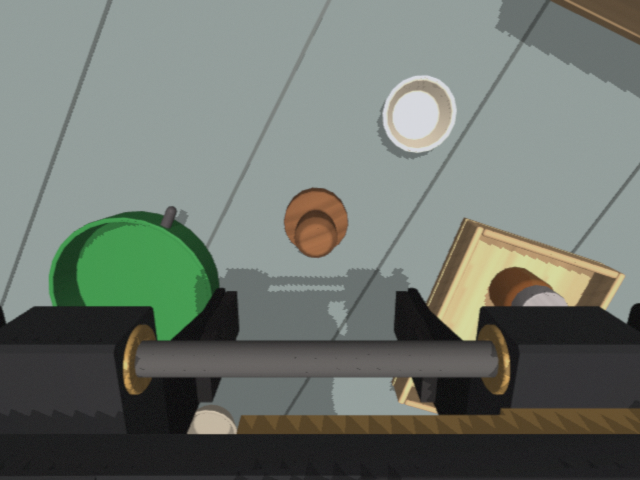

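The stamp's knob is at (316,235), in line between the fingers.

step_arm([
  {"travel":[0.005,-0.001,0.035],"turn":[0,0,0]},
  {"travel":[0.005,-0.001,0.065],"turn":[0,0,0]},
  {"travel":[0.005,-0.001,0.095],"turn":[0,0,0]},
  {"travel":[0.005,-0.001,0.12],"turn":[0,0,0]},
  {"travel":[0.005,-0.001,0.13],"turn":[0,0,0]},
], gripper=0.65)

```text
time: 27.4
position: [0.428, 0.2393, 0.0178]
tool_rot: [-1.597, -2.702, 0.006]
ft_force: [-0.1, 0.1, -0.0]
grip_width: 0.65
grip_force: 0.0
```

step_arm([
  {"travel":[0,0,0],"turn":[0,0,0]},
  {"travel":[0,0,0],"turn":[0,0,0]},
  {"travel":[0,0,0],"turn":[0,0,0]},
  {"travel":[0,0,0],"turn":[0,0,0]},
  {"travel":[0,0,0],"turn":[0,0,0]},
], gripper=0, force=15)

```text
time: 27.9
position: [0.4296, 0.242, 0.0215]
tool_rot: [1.594, 2.705, 0.002]
ft_force: [0.0, -0.7, 2.6]
grip_width: 0.336
grip_force: 15.0
```

step_arm([
  {"travel":[0,0,0],"turn":[0,0,0]},
  {"travel":[0,0,0],"turn":[0,0,0]},
])

```text
time: 28.1
position: [0.4296, 0.242, 0.0215]
tool_rot: [1.594, 2.706, 0.001]
ft_force: [-0.8, -1.0, 6.0]
grip_width: 0.34
grip_force: 15.0
```

step_arm([
  {"travel":[0,0,-0.02],"turn":[0,0,0]},
  {"travel":[0,0,-0.05],"turn":[0,0,0]},
  {"travel":[0,0,-0.09],"turn":[0,0,0]},
  {"travel":[0,0,-0.13],"turn":[0,0,0]},
  {"travel":[0,0,-0.14],"turn":[0,0,0]},
])

```text
time: 28.6
position: [0.4309, 0.2433, 0.1646]
tool_rot: [1.592, 2.703, 0.008]
ft_force: [0.7, -0.5, -1.0]
grip_width: 0.339
grip_force: 15.0
```

```bash
python3 -c "
from h import *
plan(.604,-.24,.16,-20)"
```

```text
t 28.6 yaw 29.0 pos [0.4309 0.2433 0.1646] TRAVEL [-0.5066 -0.0831  0.005 ] TURN [ 0.4 -0.1 49. ]
```

step_arm([
  {"travel":[-0.507,-0.083,0.0],"turn":[0,0,49]},
  {"travel":[-0.507,-0.083,0.0],"turn":[0,0,49]},
  {"travel":[-0.507,-0.083,0.0],"turn":[0,0,49]},
  {"travel":[-0.507,-0.083,0.0],"turn":[0,0,49]},
  {"travel":[-0.507,-0.083,0.0],"turn":[0,0,49]},
])

```text
time: 29.1
position: [0.5128, 0.0044, 0.1597]
tool_rot: [-2.481, -1.927, 0.002]
ft_force: [0.3, 0.6, -0.6]
grip_width: 0.338
grip_force: 15.0
```

```bash
python3 -c "
from h import *
plan(.604,-.24,.16,-20)"
```

```text
t 29.1 yaw -14.3 pos [0.5128 0.0044 0.1597] TRAVEL [-0.2143  0.1488 -0.0003] TURN [-0.   0.   5.7]
```

step_arm([
  {"travel":[-0.214,0.149,0.0],"turn":[0,0,5.7]},
  {"travel":[-0.214,0.149,0.0],"turn":[0,0,5.7]},
  {"travel":[-0.214,0.149,0.0],"turn":[0,0,5.7]},
  {"travel":[-0.214,0.149,0.0],"turn":[0,0,5.7]},
  {"travel":[-0.214,0.149,0.0],"turn":[0,0,5.7]},
])

```text
time: 29.6
position: [0.602, -0.2289, 0.1591]
tool_rot: [-2.567, -1.809, 0.002]
ft_force: [1.6, 0.0, -0.4]
grip_width: 0.335
grip_force: 15.0
```

step_arm([
  {"travel":[0,0,0],"turn":[0,0,0]},
  {"travel":[0,0,0],"turn":[0,0,0]},
])

```text
time: 29.8
position: [0.6013, -0.2283, 0.1583]
tool_rot: [-2.568, -1.804, 0.002]
ft_force: [-0.4, 1.6, -1.3]
grip_width: 0.336
grip_force: 15.0
```

```bash
python3 -c "
from h import *
plan(.604,-.24,.16,-20)"
```

```text
t 29.8 yaw -19.8 pos [ 0.6013 -0.2283  0.1583] TRAVEL [-0.0101  0.0065 -0.0017] TURN [-0.2 -0.   0.2]
```

step_arm([
  {"travel":[-0.01,0.0065,0.03],"turn":[0,0,0]},
  {"travel":[-0.01,0.0065,0.07],"turn":[0,0,0]},
  {"travel":[-0.01,0.0065,0.1],"turn":[0,0,0]},
  {"travel":[-0.01,0.0065,0.118],"turn":[0,0,0]},
  {"travel":[-0.01,0.0065,0.125],"turn":[0,0,0]},
])

```text
time: 30.3
position: [0.603, -0.2357, 0.0327]
tool_rot: [-2.562, -1.81, 0.003]
ft_force: [-0.1, -0.1, -1.2]
grip_width: 0.337
grip_force: 15.0
```

step_arm([
  {"travel":[0,0,0],"turn":[0,0,0]},
  {"travel":[0,0,0.002],"turn":[0,0,0]},
  {"travel":[0,0,0.002],"turn":[0,0,0]},
])

```text
time: 30.6
position: [0.6059, -0.2386, 0.0349]
tool_rot: [2.566, 1.809, 0.002]
ft_force: [-0.9, 0.1, -0.5]
grip_width: 0.339
grip_force: 15.0
```

step_arm([
  {"travel":[0,0,0.003],"turn":[0,0,0]},
  {"travel":[0,0,0.006],"turn":[0,0,0]},
  {"travel":[0,0,0.007],"turn":[0,0,0]},
  {"travel":[0,0,0.007],"turn":[0,0,0]},
])

```text
time: 31.0
position: [0.6047, -0.2388, 0.0263]
tool_rot: [-2.568, -1.809, 0.001]
ft_force: [0.2, -0.4, -1.6]
grip_width: 0.34
grip_force: 15.0
```

step_arm([
  {"travel":[0,0,0.001],"turn":[0,0,0]},
  {"travel":[0,0,0.0015],"turn":[0,0,0]},
  {"travel":[0,0,0.0015],"turn":[0,0,0]},
])

```text
time: 31.3
position: [0.6051, -0.2388, 0.0256]
tool_rot: [2.568, 1.809, -0.0]
ft_force: [-1.4, 0.7, 2.6]
grip_width: 0.335
grip_force: 15.0
```

step_arm([
  {"travel":[0,0,0],"turn":[0,0,0]},
  {"travel":[0,0,0],"turn":[0,0,0]},
  {"travel":[0,0,0],"turn":[0,0,0]},
  {"travel":[0,0,0],"turn":[0,0,0]},
], gripper=0.6)

```text
time: 31.7
position: [0.605, -0.2387, 0.0249]
tool_rot: [-2.568, -1.809, 0.0]
ft_force: [-0.3, 0.2, -0.2]
grip_width: 0.571
grip_force: 0.0
```

step_arm([
  {"travel":[0,0,-0.03],"turn":[0,0,0]},
  {"travel":[0,0,-0.07],"turn":[0,0,0]},
  {"travel":[0,0,-0.11],"turn":[0,0,0]},
  {"travel":[0,0,-0.15],"turn":[0,0,0]},
  {"travel":[0,0,-0.18],"turn":[0,0,0]},
])

```text
time: 32.2
position: [0.6057, -0.2388, 0.2081]
tool_rot: [2.566, 1.808, 0.002]
ft_force: [0.5, -0.9, 1.2]
grip_width: 0.597
grip_force: 0.0
```

step_arm([
  {"travel":[-0.13,0,-0.02],"turn":[0,0,0]},
  {"travel":[-0.13,0,-0.02],"turn":[0,0,0]},
  {"travel":[-0.13,0,-0.02],"turn":[0,0,0]},
  {"travel":[-0.13,0,-0.02],"turn":[0,0,0]},
  {"travel":[-0.13,0,-0.02],"turn":[0,0,0]},
])

```text
time: 32.7
position: [0.5608, -0.3619, 0.2248]
tool_rot: [-2.57, -1.806, -0.001]
ft_force: [-0.2, 0.4, 0.3]
grip_width: 0.595
grip_force: 0.0
```

```bash
python3 -c "
from h import *
w=ctrl.get_image('top')[:,:,::-1];sd=ctrl.get_image('side')[:,:,::-1]
cv2.imwrite('pics/f.png',np.hstack([cv2.resize(w[120:270,140:460],(400,188)),cv2.resize(sd[140:422,120:420],(400,376))[:188]]) if 0 else np.vstack([cv2.resize(w[120:270,140:460],(620,290)),cv2.resize(sd[140:420,20:580],(620,310))]))
print(ctrl.get_state()['position'])"
```

```text
[ 0.56200999 -0.35921956  0.22482721]
```

View pics/f.png

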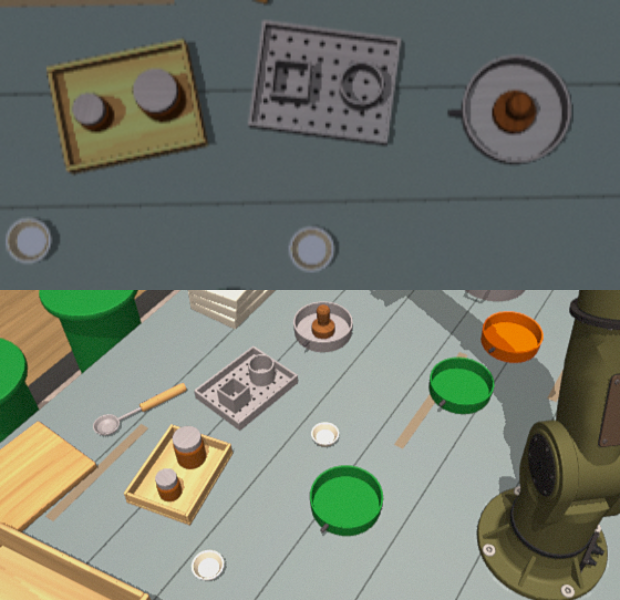

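All five things stand upright inside their trays and pan (top view: jars (90,110) and (158,95), cutters (295,82) and (362,85), stamp (517,108)). The dishes haven't moved, and the arm is clear.

```bash
python3 -c "
from bench import ctrl
print(ctrl.close_job())"
```

```text
the job is handed in; nothing more can be done
None
```

I handed the job in at about 33 s of the 120 s allowed: both jars are in the plywood tray, both cutters in the steel tray and the stamp in the pan, all upright with both dishes unmoved in the last pictures; the hand-in returned no verdict.

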